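Lock a new cartridge into the worktop water filter

ROBOT

A 6-joint arm with a two-finger parallel gripper is mounted at the origin on a cart in front of the work surface, level with it; the furniture and walls round the work are solid. World frame = base frame: x ahead of the robot, y to its left, z up, the work surface at z = 0. Lengths are in m, angles in rad, forces in N, time in s.
With the tool pointing down it reaches from about 0.25 to 0.85 m from the base axis. Payload 12.5 kg.
Tool frame: the origin (TCP) lies at the very end of the fingers, on their centre line; the grasp point (between the pads) lies 19 mm behind it; z points along the fingers, y is the line along which they close (so a half turn about z gives the same grasp; the last joint's range is limited). The gripper opens to 93 mm and grips with 3 to 60 N. Pads are 15 mm wide; open, the fingers measure 128 mm over their backs; the gripper's body (75 mm by 188 mm) begins 65 mm behind the grasp point.
Start: joints at [-1.435, 0.351, 1.652, -0, 1.139, -0.085], TCP at [0.12, -0.537, 0.219] pointing down, gripper open.
Joint ranges: [-2.75, 2.75], [-0.79, 2.1], [0.01, 2.65], [-1.57, 4.71], [0.07, 3.14], [-2.87, 2.87]. Speed limits (rad/s): [2.22, 2.22, 2.79, 3.14, 3.14, 3.14].

INTERFACE

Orientations are given as a unit quaternion [x, y, z, w].
In Python, from rig import manip gives the robot as it stands.
- The arm moves only by the tool arm_command, never from a script. Its argument "series" is a list of rows, each a list of 6 numbers: the shift along the world's x, y, z in m, then the turn, a rotation vector about the world's x, y, z in rad. In form: [[dx, dy, dz, wx, wy, wz], ...]. A call has 1 to 20 rows; each row shifts and turns the commanded pose from where the row before left it; what a row does not reach is not made up. A row lasts 1/8 s, in which the tool goes at most 62.5 mm and 10.7 degrees, less where a joint would pass 70% of its speed; a pose out of reach is approached as far as the arm can. A call with a gripper value outside its range is refused whole. "claw" is the opening, from 0 (shut) to 1 (fully open), set as the call begins (left out, the last holds). The fingers move at their own pace and stop on an object; "grip_force" is the grip in N (left out, the last holds). Time passes only in rows, so rows that do not move let the fingers close. It gives the time, the measured TCP pose, the force, the opening and the grip force at its end, in the units of the state.
- manip.sense(): the state, without advancing time (a new reading comes with each control period).
- manip.read_camera(name): name is "scene" or "top"; returns a dict with "pixels" (420x560x3 uint8, blue, green, red), "fx", "fy", "cx", "cy" (pixels), "xyz" and "attitude" of the camera in the world. Camera axes: x right, y up, looking along -z (the intrinsics and any distortion apply to the point x, -y, -z); pixel columns grow to the right and rows downward; lengths in m; the calibration is good to about 2 mm. A picture is of the moment at which its call begins. There is no depth.
- manip.hand_in(): hands the job in; it is judged then, once.
The state is a dict: "t": time; "qpos": joint angles; "joint_velocities": joint speeds; "effort": joint torques, N m; "tcp_pos": TCP position; "ee_rot": TCP orientation; "force": force on the tool from outside, world axes, zero at the start; "ft_torque": the same for the moment, N m; "opening": opening from 0.0 (shut) to 1.0 (fully open); "finger_force": force on a finger pad.
Only numpy, scipy, OpenCV 4.12 (cv2) and the standard library are available. Lean on these libraries where they do the work, as an engineer would, in place of code of your own. Each camera call takes 0.05 s, during which the arm holds its last target. There are 200 camera calls.

TASK

Fit the new filter cartridge to the round water filter unit on the worktop: take the taller cartridge, the one with two pins sticking out at its foot, push it fully down into the socket with the pins through the two notches, then twist it a quarter turn clockwise (seen from above) so that it locks, and let go. Leave the shorter cartridge standing where it is.

Things in the scene. Friction and masses are not known exactly. Their poses are not given: they have to be found in the camera images.
- tall_mid (a point): Taller white cartridge, loose, 0.25 kg, 132 mm high, upright; point at its centre, half-way up, z up. Neck 44 mm wide from foot to 36 mm up, body 52 mm wide above. On top a bar to grip along x: 50 long, 14 thick (y), 34 high (32 to 66 mm above this point). Two 10 mm pins along +x and -x, in line with the bar: 10 mm above the foot, tips 35 mm from the axis. Same after half a turn.
- socket (a point): Water filter unit, fixed: round white housing, 124 mm wide, 60 mm high, steel spout on its -x side. Point on its axis at its top face, z up. In the top a socket with a dark grey lip 14 mm deep: bevelled bore 54 mm wide with two open notches to +x and -x for the pins, in line with the spout, each 56 degrees wide, to 41 mm from the axis.
- socket_floor (a point): Centre of the socket's floor, 32 mm below the top face, axes as socket. Here the cartridge's foot stands. Under the lip the seated pins turn freely (3 mm play, no spring or click), clockwise only, to a firm stop at about 95 degrees. Locked, bar and pins lie along y, a quarter turn from the notches, pointing at two small ribs on the housing's rim.
- short_mid (a point): Shorter white cartridge, loose, 0.2 kg, to be left standing: 88 mm high, same diameters and same bar on top, but a plain neck without pins. Point at its centre, half-way up; bar along x, z up.
Not all that is in view belongs to the job. Leave any purple look-alike of the part that bears tall_mid alone.

How it is judged:
By the outcome, as a careful person would: the job done as asked, in the order asked, and still so for the second after the job is handed in, with the robot touching nothing.
It also fails if it takes over 46 s, if anything falls off the work surface, if the arm or the gripper's body presses on something with over 40 N, if the wrist force passes 120 N, or if a joint passes its speed limit or range.

## Working session

There is one attempt and no reset: what is moved stays moved. The work goes in short steps, Python scripts to look and compute and a tool call to move; the robot and the scene stay as the last step left them, time stands still between calls to the robot, and variables do not carry over. Pictures are saved under pics/ and viewed, at most 10 in all, crops included, and the job is handed in when it is done.

Besides the shell and the picture viewer there is one more tool, called after "Request:" by a JSON object that holds its "method" and its "body", one argument or row to a line. arm_command: Moves the arm, as the interface text tells. Its arguments: {"type":"object","properties":{"series":{"type":"array","items":{"type":"array","items":{"type":"number"}}},"claw":{"type":"number"},"grip_force":{"type":"number"}},"required":["series"]}

```bash
mkdir -p pics; python3 - <<'E'
from rig import manip
import cv2
s=manip.sense();print(s)
for n in("scene","top"):
    c=manip.read_camera(n);cv2.imwrite(f"pics/{n}0.png",c["pixels"]);print(n,{k:v for k,v in c.items() if k!="pixels"})
E
```

```text
{'t': 0.0, 'qpos': array([-1.43463115e+00,  3.51225823e-01,  1.65238796e+00, -1.74233985e-05,
        1.13911564e+00, -8.46379401e-02]), 'joint_velocities': array([ 0.00054759, -0.00297029, -0.0006867 , -0.00065877, -0.00033121,
        0.00075716]), 'effort': array([ 7.52685560e-05, -4.97314417e+01, -2.85253447e+01,  6.99352962e-02,
        2.56589404e-02, -1.09861164e-04]), 'tcp_pos': array([ 0.12041242, -0.53631708,  0.21812087]), 'ee_rot': array([ 9.93911372e-01,  1.10181035e-01, -2.25499078e-05, -5.67994491e-04]), 'force': array([ 1.13041696, -0.02406626, -0.37763966]), 'ft_torque': array([-0.03387953, -0.03757204, -0.02352258]), 'finger_force': 0.0, 'opening': 0.9976107386622005}
scene {'fx': 381.91265173937495, 'fy': 381.91265173937495, 'cx': 286.95756308029786, 'cy': 211.63182132476862, 'xyz': array([-0.3344722 ,  0.39259043,  0.50834016]), 'attitude': array([-0.27358038,  0.44045585,  0.73269351, -0.44080907])}
top {'fx': 535.3121373661754, 'fy': 535.3121373661754, 'cx': 279.55136247505186, 'cy': 209.9296879748932, 'xyz': array([0.33421199, 0.01944984, 1.25371402]), 'attitude': array([ 0.03358657, -0.03045291, -0.70215118,  0.71058305])}
```

View pics/scene0.png

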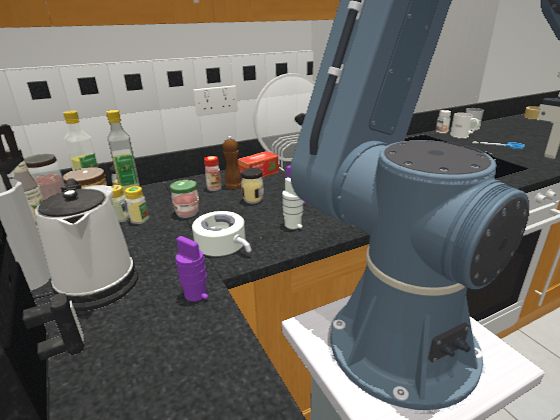

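View pics/top0.png

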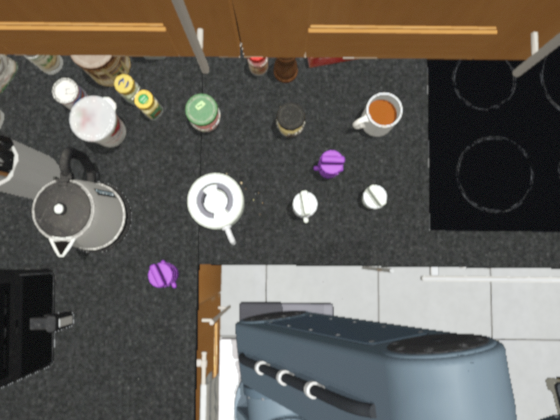

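Scene: housing at (219,233), a white cartridge at (292,207), a purple one at (193,270). Top: housing at (215,202), white candidates at (305,204) and (374,197), purple ones at (163,274) and (331,163). A pin seems to stick out at (306,220), which would make (305,204) the tall one. I'll check that in an enlarged crop.

```bash
python3 - <<'E'
import cv2,numpy as np
t=cv2.imread("pics/top0.png");s=cv2.imread("pics/scene0.png")
a=cv2.resize(t[150:250,180:400],None,fx=3.6,fy=3.6,interpolation=cv2.INTER_CUBIC)
b=cv2.resize(s[170:270,180:320],None,fx=2.3,fy=2.3,interpolation=cv2.INTER_CUBIC)
o=np.zeros((a.shape[0]+b.shape[0],a.shape[1],3),np.uint8);o[:a.shape[0]]=a;o[a.shape[0]:,:b.shape[1]]=b
cv2.imwrite("pics/crop0.png",o)
E
```

```text
(no output)
```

View pics/crop0.png

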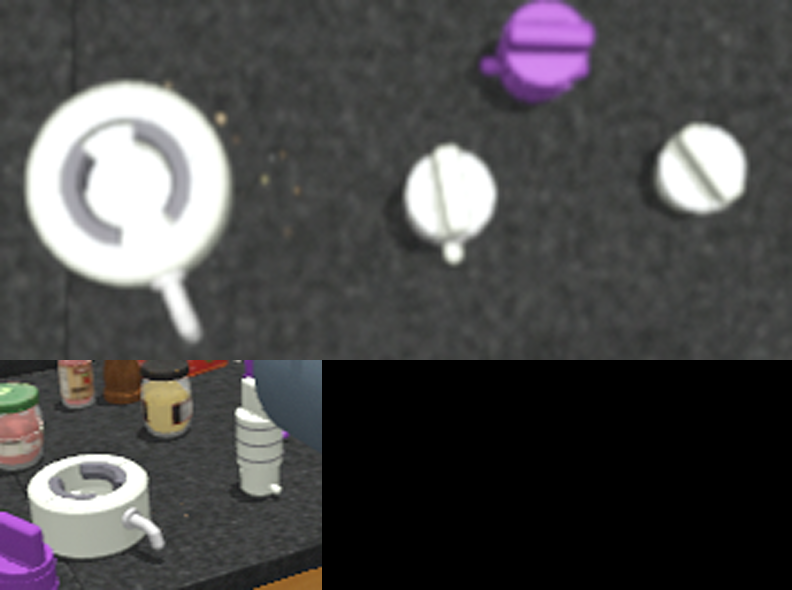

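Crop: (305,204) in the top view has a pin at its foot at (306,220) in line with its bar, and in the scene view it is tall with a pin at (300,218). So it is the tall cartridge. (374,197) shows no pin, so it is the short one. The purple ones are left alone. Next I'll measure.

```bash
cat > h.py <<'E'
import cv2,numpy as np
from scipy.spatial.transform import Rotation as R
from rig import manip
def ray(c,p):
    d=np.array([(p[0]-c["cx"])/c["fx"],-(p[1]-c["cy"])/c["fy"],-1.]);return c["xyz"],R.from_quat(c["attitude"]).apply(d)
def plane(c,p,z):
    o,d=ray(c,p);return o+d*(z-o[2])/d[2]
def tri(c1,p1,c2,p2):
    o1,d1=ray(c1,p1);o2,d2=ray(c2,p2)
    s=np.linalg.lstsq(np.c_[d1,-d2],o2-o1,rcond=None)[0];a=o1+s[0]*d1;b=o2+s[1]*d2
    return (a+b)/2,np.linalg.norm(a-b)
def proj(c,P):
    q=R.from_quat(c["attitude"]).inv().apply(np.asarray(P)-c["xyz"]);return np.array([c["cx"]+c["fx"]*q[0]/-q[2],c["cy"]-c["fy"]*q[1]/-q[2]])
def blob(img,roi,lo,hi):
    x0,y0,x1,y1=roi;m=cv2.inRange(img[y0:y1,x0:x1],lo,hi)
    cs,_=cv2.findContours(m,cv2.RETR_EXTERNAL,cv2.CHAIN_APPROX_NONE)
    return [k+np.array([x0,y0]) for k in sorted(cs,key=cv2.contourArea,reverse=True)]
E
python3 - <<'E'
from h import *
np.set_printoptions(precision=4,suppress=True)
T=manip.read_camera("top");S=manip.read_camera("scene")
# lip ring
roiT=(190,176,242,230);roiS=(196,210,244,240)
for n,c,roi in(("T",T,roiT),("S",S,roiS)):
    im=c["pixels"];x0,y0,x1,y1=roi;sub=im[y0:y1,x0:x1]
    m=cv2.inRange(sub,(85,80,80),(190,185,185))
    k,l,st,ce=cv2.connectedComponentsWithStats(m)
    print(n,[(list(st[i]),ce[i]+[x0,y0]) for i in range(1,k) if st[i][4]>25])
for n,c,roi in(("tall",T,(285,185,325,228)),("short",T,(355,178,395,216)),("hous",T,(180,165,250,250))):
    k=blob(c["pixels"],roi,(175,175,170),(255,255,255))[0]
    print(n,cv2.boundingRect(k),cv2.minEnclosingCircle(k),cv2.contourArea(k))
k=blob(S["pixels"],(185,205,255,262),(150,150,150),(255,255,255))[0];print("hS",cv2.boundingRect(k))
P=plane(T,(305.3,204.2),.115);print(P,plane(T,(306.1,220.3),.01),proj(S,P))
# bar side shading rows in tall/short
g=T["pixels"].min(2)
print(g[186:224,290:322])
E
```

```text
T [([np.int32(39), np.int32(0), np.int32(13), np.int32(15), np.int32(32)], array([237.0312, 182.25  ])), ([np.int32(27), np.int32(8), np.int32(15), np.int32(27), np.int32(150)], array([225.7667, 194.7467])), ([np.int32(7), np.int32(10), np.int32(17), np.int32(31), np.int32(183)], array([202.9016, 203.388 ])), ([np.int32(40), np.int32(35), np.int32(12), np.int32(19), np.int32(49)], array([235.8367, 220.2449])), ([np.int32(0), np.int32(37), np.int32(33), np.int32(17), np.int32(50)], array([204.42, 224.38]))]
S [([np.int32(5), np.int32(5), np.int32(34), np.int32(16), np.int32(342)], array([216.9766, 221.6111])), ([np.int32(0), np.int32(16), np.int32(48), np.int32(14), np.int32(217)], array([223.4194, 235.9124]))]
tall (293, 190, 25, 33) ((305.5, 206.0), 16.007909774780273) 461.0
short (369, 185, 18, 21) ((377.5, 194.5), 11.510964393615723) 204.5
hous (188, 173, 55, 71) ((219.368896484375, 208.73780822753906), 36.87427520751953) 2431.0
hS (192, 211, 59, 45)
[ 0.4506 -0.0298  0.115 ] [ 0.4236 -0.0365  0.01  ] [293.6818 186.6848]
[[70 67 67 ... 63 64 63]
 [73 68 66 ... 63 64 65]
 [73 70 64 ... 65 61 64]
 ...
 [70 64 61 ... 65 63 62]
 [71 66 63 ... 66 64 64]
 [77 69 66 ... 67 62 64]]
```

```bash
python3 - <<'E'
from h import *
np.set_printoptions(precision=4,suppress=True)
T=manip.read_camera("top");S=manip.read_camera("scene")
def pts(c,roi):
    x0,y0,x1,y1=roi;m=cv2.inRange(c["pixels"][y0:y1,x0:x1],(85,80,80),(190,185,185))
    k,l,st,ce=cv2.connectedComponentsWithStats(m);o=np.zeros_like(m)
    for i in range(1,k):
        x,y,w,h,a=st[i]
        if a>100 and y<12: o[l==i]=255
    v=np.argwhere(o)[:,::-1]+[x0,y0];return v
v=pts(T,(190,176,242,230))
W=np.array([plane(T,p,.06) for p in v])[:,:2]
# outer points: hull -> least-squares circle
h=cv2.convexHull(W.astype(np.float32))[:,0].astype(float)
from scipy.optimize import least_squares
c=h.mean(0)
r=least_squares(lambda q:np.hypot(*(h-q[:2]).T)-q[2],[*c,.04],loss="soft_l1",f_scale=.001).x;print("lip circle",r)
a=np.degrees(np.arctan2(*(W-r[:2]).T[::-1]));rr=np.hypot(*(W-r[:2]).T)
hist=np.histogram(a[(rr>.03)&(rr<.039)],bins=72,range=(-180,180))[0];print(hist)
# heights: housing silhouette ellipse centre in both views: outer top rim
for z in(.04,.05,.06,.07):
    P=plane(T,proj(T,[r[0],r[1],.06]),z); print(z,proj(S,P))
hs=pts(S,(196,210,244,240));e=cv2.fitEllipse(cv2.convexHull(hs.astype(np.int32)));print("scene lip ellipse",e)
print(tri(T,proj(T,[r[0],r[1],.06]),S,e[0]))
# tall disc (shoulder z .098) : edges by mask, circle via left/right/top
g=T["pixels"];m=cv2.inRange(g[186:226,288:324],(140,140,140),(255,255,255))
for y in range(0,40,2):
    x=np.flatnonzero(m[y]); print(186+y, (288+x.min(),288+x.max()) if len(x) else "", end="; ")
cv2.imwrite("pics/c2.png",cv2.resize(np.hstack([g[184:228,284:328],g[176:220,352:396]]),None,fx=9,fy=9,interpolation=cv2.INTER_LANCZOS4))
E
```

```text
lip circle [0.4636 0.172  0.0384]
[0 0 0 0 0 0 0 0 0 0 2 6 5 6 4 6 4 5 7 4 6 5 6 5 6 4 6 5 4 5 6 5 5 5 3 0 0
 0 0 0 0 0 1 2 1 1 2 6 4 6 5 5 6 4 5 7 4 6 4 5 6 5 5 6 6 4 6 6 5 6 4 1]
0.04 [217.5483 228.9502]
0.05 [217.7968 225.4696]
0.06 [218.048  221.9516]
0.07 [218.3019 218.3958]
scene lip ellipse ((217.67019653320312, 222.13743591308594), (15.394314765930176, 33.601341247558594), 82.67829895019531)
(array([0.4639, 0.1724, 0.0595]), np.float64(0.0008685223383931378))
186 ; 188 ; 190 (np.int64(303), np.int64(306)); 192 (np.int64(300), np.int64(310)); 194 (np.int64(297), np.int64(313)); 196 (np.int64(295), np.int64(314)); 198 (np.int64(294), np.int64(315)); 200 (np.int64(293), np.int64(316)); 202 (np.int64(293), np.int64(317)); 204 (np.int64(293), np.int64(317)); 206 (np.int64(293), np.int64(317)); 208 (np.int64(293), np.int64(316)); 210 (np.int64(294), np.int64(315)); 212 (np.int64(295), np.int64(314)); 214 (np.int64(297), np.int64(312)); 216 (np.int64(301), np.int64(308)); 218 (np.int64(303), np.int64(307)); 220 (np.int64(303), np.int64(308)); 222 (np.int64(304), np.int64(307)); 224 ;
```

View pics/c2.png

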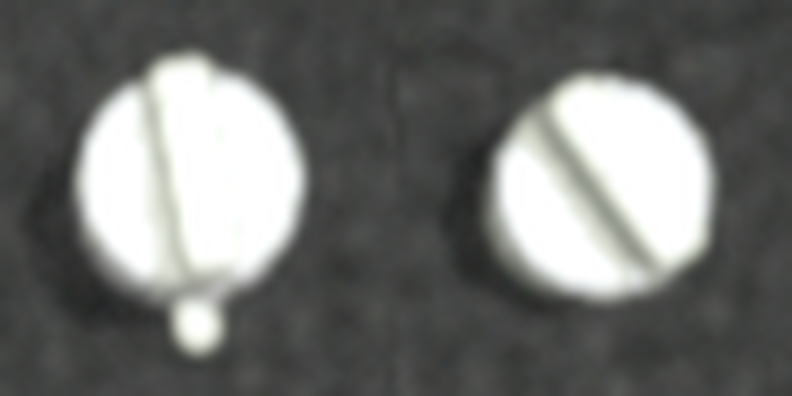

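Request:
{"method": "arm_command", "body": {
  "series": [
    [0.02,0.03,0.02,0,0,0.18],
    [0.02,0.03,0.02,0,0,0.18],
    [0.02,0.03,0.02,0,0,0.18],
    [0.02,0.03,0.02,0,0,0.18],
    [0.02,0.03,0.0,0,0,0.18],
    [0.02,0.03,0.0,0,0,0.18],
    [0.02,0.03,0.0,0,0,0.18],
    [0.02,0.03,0.0,0,0,0.18]
  ],
  "claw": 1
}}

```text
t: 1.3
tcp_pos: [0.2809, -0.2956, 0.2987]
ee_rot: [0.672, 0.74, 0.0, 0.0]
force: [-0.3, -0.1, -0.8]
opening: 0.998
finger_force: 0.0
```

Crop: the tall cartridge's disc is centred at (305,204) with its bar edge from (300.7,194) to (304.6,214) and its pin at (306,220). The right one (376,197) is plain. The lip is at height 0.0595 from two views.

```bash
python3 - <<'E'
from h import *
np.set_printoptions(precision=4,suppress=True)
T=manip.read_camera("top");S=manip.read_camera("scene")
A=plane(T,(305,204),.098);P=plane(T,(305.9,220.3),.01);b=plane(T,(304.6,214),.1)-plane(T,(300.7,194),.1)
print("axis",A,"pin",P,"yaw pin",np.degrees(np.arctan2(*(A-P)[1::-1])),"yaw bar",np.degrees(np.arctan2(-b[1],-b[0])))
print("pred scene bar top",proj(S,[A[0],A[1],.132]),proj(S,[A[0],A[1],0]))
v=S["pixels"][150:250,250:350];cv2.imwrite("pics/s3.png",cv2.resize(v,None,fx=6,fy=6,interpolation=cv2.INTER_CUBIC))
E
```

```text
axis [ 0.4527 -0.0298  0.098 ] pin [ 0.4236 -0.036   0.01  ] yaw pin 11.927247866140194 yaw bar 11.455005927756314
pred scene bar top [293.2728 180.2141] [293.5154 225.6008]
```

View pics/s3.png

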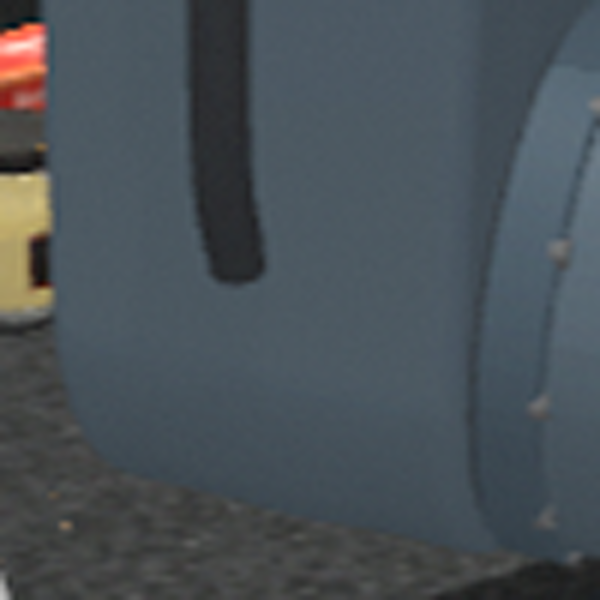

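The arm now hides the cartridge in the scene view, but the first scene picture showed its pin at (300,226) and its bar end at about (287,179). I'll use those for the two-view height.

```bash
python3 - <<'E'
from h import *
np.set_printoptions(precision=4,suppress=True)
T=manip.read_camera("top");S=manip.read_camera("scene")
print("pin",tri(T,(305.9,220.3),S,(300,226)),"bar +x end top",tri(T,(304.6,190.4),S,(287.5,178.8)))
y=np.radians(11.7);A=np.array([.4527,-.0298,.132]);print(proj(S,A+.025*np.array([np.cos(y),np.sin(y),0])))
s=manip.sense();print(R.from_quat(s["ee_rot"]).as_matrix()[:,0],s["tcp_pos"])
E
```

```text
pin (array([ 0.424 , -0.035 ,  0.0117]), np.float64(0.002175483619614476)) bar +x end top (array([ 0.4789, -0.0273,  0.1269]), np.float64(0.0005802616824465659))
[287.0184 177.3632]
[-0.0892  0.996  -0.0004] [ 0.2806 -0.2966  0.2987]
```

Request:
{"method": "arm_command", "body": {
  "series": [
    [0.0172,0.0267,-0.008,0,0,0.1686],
    [0.0172,0.0267,-0.008,0,0,0.1686],
    [0.0172,0.0267,-0.008,0,0,0.1686],
    [0.0172,0.0267,-0.008,0,0,0.1686],
    [0.0172,0.0267,-0.008,0,0,0.1686],
    [0.0172,0.0267,-0.008,0,0,0.1686],
    [0.0172,0.0267,-0.008,0,0,0.1686],
    [0.0172,0.0267,-0.008,0,0,0.1686],
    [0.0172,0.0267,-0.008,0,0,0.1686],
    [0.0172,0.0267,-0.008,0,0,0.1686],
    [0,0,0,0,0,0],
    [0,0,0,0,0,0]
  ]
}}

```text
t: 3.0
tcp_pos: [0.4524, -0.0306, 0.2186]
ee_rot: [-0.101, 0.995, -0.0, -0.0]
force: [0.4, 0.2, 0.2]
opening: 1.002
finger_force: 0.0
```

```bash
python3 - <<'E'
from h import *
np.set_printoptions(precision=4,suppress=True)
s=manip.sense();M=R.from_quat(s["ee_rot"]).as_matrix();print(np.degrees(np.arctan2(M[1,0],M[0,0])),M[:,2],s["tcp_pos"],s["qpos"])
S=manip.read_camera("scene");v=S["pixels"][110:260,190:390];cv2.imwrite("pics/s4.png",cv2.resize(v,None,fx=4,fy=4,interpolation=cv2.INTER_CUBIC))
E
```

```text
-168.449165368073 [-0.0004 -0.0002 -1.    ] [ 0.4524 -0.0306  0.2186] [-0.1701  0.1739  1.8884 -0.0003  1.0796 -1.9423]
```

View pics/s4.png

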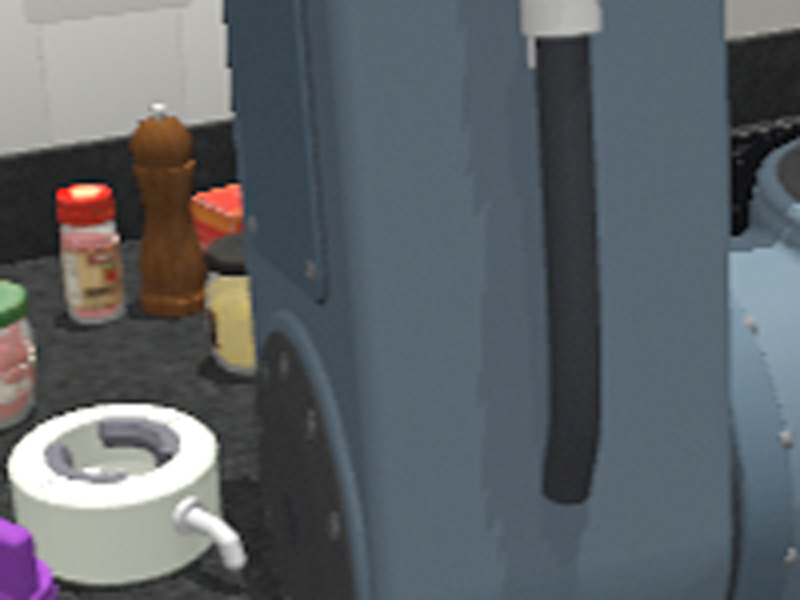

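The arm hides the grasp in this view. I'll go down onto the bar and watch the force.

Request:
{"method": "arm_command", "body": {
  "series": [
    [0,0,-0.02,0,0,0],
    [0,0,-0.02,0,0,0],
    [0,0,-0.02,0,0,0],
    [0,0,-0.015,0,0,0],
    [0,0,-0.015,0,0,0],
    [0,0,-0.015,0,0,0],
    [0,0,-0.01,0,0,0],
    [0,0,0,0,0,0]
  ]
}}

```text
t: 4.05
tcp_pos: [0.4522, -0.0296, 0.103]
ee_rot: [-0.102, 0.995, 0.0, -0.001]
force: [-0.2, -0.2, 1.1]
opening: 1.002
finger_force: 0.0
```

Request:
{"method": "arm_command", "body": {
  "series": [
    [0,0,0,0,0,0],
    [0,0,0,0,0,0],
    [0,0,0,0,0,0],
    [0,0,0,0,0,0],
    [0,0,0,0,0,0],
    [0,0,0,0,0,0],
    [0,0,0,0,0,0],
    [0,0,0,0,0,0]
  ],
  "claw": 0,
  "grip_force": 35
}}

```text
t: 5.05
tcp_pos: [0.4525, -0.0296, 0.1036]
ee_rot: [-0.102, 0.995, 0.0, -0.0]
force: [-0.0, -0.7, 0.8]
opening: 0.19
finger_force: 0.0
```

Request:
{"method": "arm_command", "body": {
  "series": [
    [0,0,0,0,0,0],
    [0,0,0,0,0,0],
    [0,0,0,0,0,0]
  ]
}}

```text
t: 5.42
tcp_pos: [0.4524, -0.0296, 0.1035]
ee_rot: [-0.102, 0.995, 0.0, -0.0]
force: [0.0, -0.2, -2.3]
opening: 0.149
finger_force: 35.0
```

Gripped: opening is 14 mm and finger force 35 N. Next I'll lift and carry it over the socket, turning it to the notch direction.

Request:
{"method": "arm_command", "body": {
  "series": [
    [0,0,0.01,0,0,0],
    [0,0,0.02,0,0,0],
    [0,0,0.03,0,0,0],
    [0,0,0.03,0,0,0],
    [0,0.01,0.01,0,0,0],
    [0.001,0.02,0,0,0,0.02],
    [0.001,0.02,0,0,0,0.02],
    [0.001,0.02,0,0,0,0.02],
    [0.001,0.02,0,0,0,0.02],
    [0.001,0.02,0,0,0,0.02],
    [0.001,0.02,0,0,0,0.02],
    [0.001,0.02,0,0,0,0.02],
    [0.001,0.02,0,0,0,0.02],
    [0.001,0.02,0,0,0,0.02],
    [0.002,0.0115,0,0,0,0.02],
    [0,0,0,0,0,0],
    [0,0,0,0,0,0],
    [0,0,0,0,0,0]
  ]
}}

```text
t: 7.68
tcp_pos: [0.4635, 0.1714, 0.2036]
ee_rot: [-0.201, 0.98, -0.0, -0.0]
force: [-0.9, 0.4, -3.7]
opening: 0.15
finger_force: 35.0
```

```bash
python3 - <<'E'
from h import *
np.set_printoptions(precision=4,suppress=True)
s=manip.sense();M=R.from_quat(s["ee_rot"]).as_matrix();print(np.degrees(np.arctan2(M[1,0],M[0,0])),M[:,2],s["tcp_pos"],s["qpos"],s["opening"],s["finger_force"],s["force"])
S=manip.read_camera("scene");T=manip.read_camera("top");cv2.imwrite("pics/top5.png",T["pixels"])
v=S["pixels"][110:260,130:330];cv2.imwrite("pics/s5.png",cv2.resize(v,None,fx=4,fy=4,interpolation=cv2.INTER_CUBIC))
z=s["tcp_pos"][2]-.1035;print(z,[proj(S,[*s["tcp_pos"][:2],z+h]) for h in(0,.036,.098)])
E
```

```text
-156.8317079656603 [-0.0001 -0.0001 -1.    ] [0.4635 0.1714 0.2036] [ 0.26    0.267   1.8091 -0.0001  1.0655 -1.7151] 0.1495267777873615 34.954792857170105 [-0.8685  0.3696 -3.7211]
0.10011225584365376 [array([216.6846, 207.1778]), array([215.1782, 193.4168]), array([212.4474, 168.4726])]
```

View pics/s5.png

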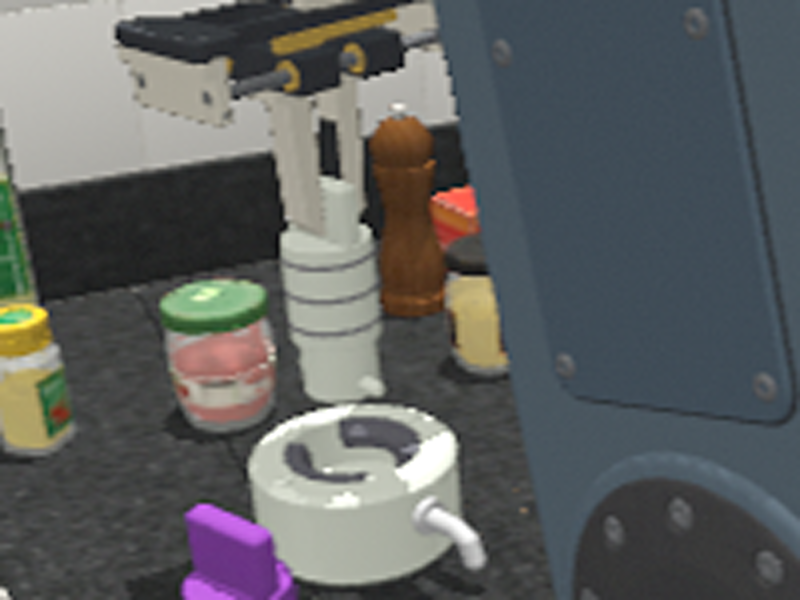

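The cartridge hangs upright over the socket. Its neck is centred at about (215,200) against a predicted (216,202), which is within the 5 mm clearance, and the pin at (223,207) is above the spout-side notch. I'll lower it gently.

Request:
{"method": "arm_command", "body": {
  "series": [
    [0,0,-0.015,0,0,0],
    [0,0,-0.015,0,0,0],
    [0,0,-0.01,0,0,0],
    [0,0,-0.006,0,0,0],
    [0,0,-0.006,0,0,0],
    [0,0,0,0,0,0]
  ]
}}

```text
t: 8.52
tcp_pos: [0.4634, 0.1718, 0.1513]
ee_rot: [-0.201, 0.98, -0.0, -0.0]
force: [-1.2, -0.2, -2.9]
opening: 0.15
finger_force: 35.0
```

Request:
{"method": "arm_command", "body": {
  "series": [
    [0,0,-0.006,0,0,0],
    [0,0,-0.005,0,0,0],
    [0,0,-0.004,0,0,0],
    [0,0,-0.003,0,0,0],
    [0,0,0,0,0,0]
  ]
}}

```text
t: 9.15
tcp_pos: [0.4634, 0.1719, 0.1334]
ee_rot: [-0.201, 0.98, 0.0, -0.0]
force: [0.0, 0.3, -3.7]
opening: 0.148
finger_force: 35.0
```

Request:
{"method": "arm_command", "body": {
  "series": [
    [0,0,-0.0015,0,0,0],
    [0,0,-0.0015,0,0,0],
    [0,0,0,0,0,0]
  ]
}}

```text
t: 9.52
tcp_pos: [0.4639, 0.1719, 0.1315]
ee_rot: [-0.201, 0.98, -0.0, 0.001]
force: [-1.8, -1.2, 5.8]
opening: 0.148
finger_force: 35.0
```

The foot reached the floor at the expected height. Now the clockwise twist.

Request:
{"method": "arm_command", "body": {
  "series": [
    [0,0,0,0,0,-0.1],
    [0,0,0,0,0,-0.1],
    [0,0,0,0,0,-0.1],
    [0,0,0,0,0,-0.1],
    [0,0,0,0,0,-0.1],
    [0,0,0,0,0,-0.1],
    [0,0,0,0,0,-0.1],
    [0,0,0,0,0,-0.1],
    [0,0,0,0,0,0]
  ]
}}

```text
t: 10.65
tcp_pos: [0.4642, 0.1721, 0.1314]
ee_rot: [0.196, 0.981, 0.001, 0.001]
force: [0.3, 0.7, 6.6]
opening: 0.143
finger_force: 35.0
```

```bash
python3 - <<'E'
from h import *
s=manip.sense();M=R.from_quat(s["ee_rot"]).as_matrix();print(np.degrees(np.arctan2(M[1,0],M[0,0])),s["tcp_pos"],s["force"],s["ft_torque"],s["qpos"][5])
E
```

```text
157.39545573311983 [0.46419076 0.17212195 0.13144589] [0.25879741 0.66444656 6.62399629] [ 0.10326333 -0.04912931 -0.07277101] -0.9154278955963051
```

Request:
{"method": "arm_command", "body": {
  "series": [
    [0,0,0,0,0,-0.1],
    [0,0,0,0,0,-0.1],
    [0,0,0,0,0,-0.1],
    [0,0,0,0,0,-0.1],
    [0,0,0,0,0,-0.1],
    [0,0,0,0,0,-0.1],
    [0,0,0,0,0,-0.1],
    [0,0,0,0,0,-0.1],
    [0,0,0,0,0,0]
  ]
}}

```text
t: 11.78
tcp_pos: [0.4643, 0.1721, 0.1315]
ee_rot: [0.562, 0.827, 0.001, 0.001]
force: [0.4, -0.4, 6.0]
opening: 0.148
finger_force: 35.0
```

```bash
python3 - <<'E'
from h import *
s=manip.sense();M=R.from_quat(s["ee_rot"]).as_matrix();print(np.degrees(np.arctan2(M[1,0],M[0,0])),s["tcp_pos"],s["force"],s["ft_torque"],s["qpos"][5])
S=manip.read_camera("scene")
v=S["pixels"][110:260,130:330];cv2.imwrite("pics/s6.png",cv2.resize(v,None,fx=4,fy=4,interpolation=cv2.INTER_CUBIC))
E
```

```text
111.5876246819881 [0.46434495 0.17208003 0.13146034] [ 0.43626262 -0.44036915  6.0410579 ] [-0.03029729 -0.19529511 -0.06521448] -0.11585071856503883
```

View pics/s6.png

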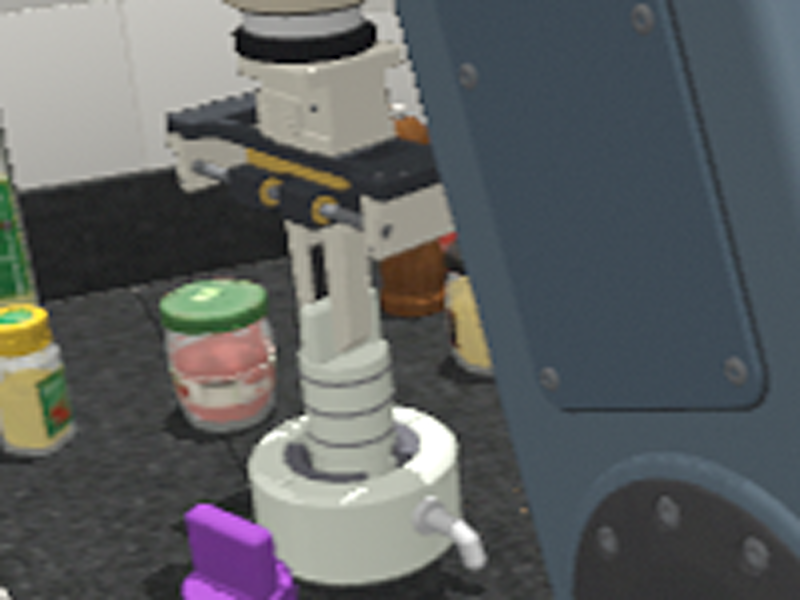

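The cartridge sits in the socket with its body just above the lip, and its bar has turned with the gripper, 91.6° in all. I'll release it and retreat upward.

Request:
{"method": "arm_command", "body": {
  "series": [
    [0,0,0,0,0,0],
    [0,0,0,0,0,0],
    [0,0,0,0,0,0],
    [0,0,0,0,0,0],
    [0,0,0,0,0,0],
    [0,0,0,0,0,0],
    [0,0,0.01,0,0,0],
    [0,0,0.02,0,0,0],
    [0,0,0.03,0,0,0],
    [0,0,0.04,0,0,0],
    [0,0,0.04,0,0,0],
    [0,-0.05,0.02,0,0,0],
    [0,-0.05,0,0,0,0],
    [0,-0.05,0,0,0,0],
    [0,-0.05,0,0,0,0],
    [-0.02,-0.05,0,0,0,0],
    [-0.02,-0.05,0,0,0,0],
    [-0.02,-0.04,0,0,0,0],
    [0,0,0,0,0,0],
    [0,0,0,0,0,0]
  ],
  "claw": 0.6
}}

```text
t: 14.32
tcp_pos: [0.4037, -0.1678, 0.2911]
ee_rot: [0.563, 0.827, 0.0, 0.0]
force: [0.1, -0.0, -0.0]
opening: 0.599
finger_force: 0.0
```

```bash
python3 - <<'E'
from h import *
np.set_printoptions(precision=3,suppress=True)
s=manip.sense();print(s["tcp_pos"],s["force"],s["opening"],s["t"])
S=manip.read_camera("scene");T=manip.read_camera("top")
a=cv2.resize(T["pixels"][150:250,160:290],None,fx=3,fy=3,interpolation=cv2.INTER_CUBIC)
b=cv2.resize(S["pixels"][150:250,150:280],None,fx=3,fy=3,interpolation=cv2.INTER_CUBIC)
cv2.imwrite("pics/f7.png",np.hstack([a,b]))
print("bar top pred",proj(T,[.464,.172,.16]),proj(S,[.464,.172,.16]))
E
```

```text
[ 0.404 -0.168  0.291] [ 0.088 -0.007 -0.045] 0.599121033861613 14.325
bar top pred [208.264 194.354] [213.817 183.968]
```

View pics/f7.png

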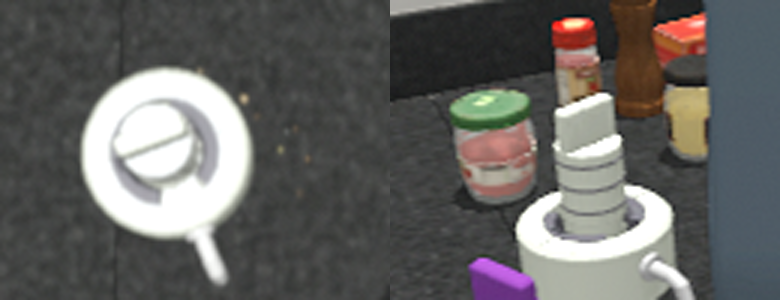

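The cartridge stands upright at the seated height: its bar top is at (214.7,184.3) against a predicted (213.8,184.0). The bar lies across the spout/notch line, and the robot is clear. Handing in.

```bash
python3 -c "
from rig import manip
print(manip.hand_in())"
```

```text
the job is handed in; nothing more can be done
None
```

I pushed the tall cartridge down to the socket floor, twisted it about 92° clockwise, let go and handed the job in at about 14 s of the 46 s; I didn't turn it on to the stop or tug it to test the lock, and the short and purple cartridges were left alone.

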